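Re-arm a tripped engine air shut-off valve

TASK

The engine's emergency air shut-off valve on the bench has tripped: draw its red-handled reset lever round against its spring until you just feel the rubber buffer, without forcing it, then ease it back gently until the hair-trigger hook holds it, and let go so that it stays hooked; it must never slip and snap back. Then fold the red guard flap fully down over the hook, and leave the valve alone with the lever still hooked. Do not knock the spanner, socket, pliers, oil can, grease jar or spray can about.

Things in the scene. Friction and masses are not known exactly. Their poses are not given: they have to be found in the camera images.
- valve: Cast aluminium valve on a steel plate (272 x 390 x 10 mm; in its frame x -142..130, y -155..235). Origin: the lever's pivot axis, underneath, on the bench; z up. Castings, at x < 30 and y < 30, top out at z 109, the open port's rim (43 radius) at x -78, y -19 at z 125. The catch (top z 138) stands on the plate's +y side. More than 15 N between lever and catch (hook or buffer) overstrains the valve.
- lever (a joint): Angle (rad) of the sprung reset lever about the valve's origin axis: 0 tripped, lever 14 deg to the left of the valve's +x; grows counter-clockwise seen from above, towards +y. Hooks between 1.24 and 1.41, then points about along +y. The spring returns it to 0; its pull at the handle is 7 N at 0, rising evenly to 11 N at 1.33. Steel bar, z 107 to 113 above the bench, 18 wide, 165 long.
- handle (a point): Centre of the lever's upright red round handle: 18 mm diameter, z 113 to 160 above the bench (this point at 136), collar of 23 diameter on its lowest 5 mm, 105 mm from the pivot. At 155 mm from the pivot the bar carries an upright 10 mm steel roller, up to z 133, which the hook catches and the buffer stops.
- guard (a joint): Angle (rad) of the red guard flap: 0 folded down over the catch, 1.65 to 1.95 standing open at the start; stays where it is left (about 1 N moves it). Its hinge is parallel to the valve's x at y 193.5, z 139; the flap is 112 long (x -89..23, and shifted with the bracket), 48 wide from the hinge, 3 thick; shut it is level towards -y, top at z 146; open it leans over to +y.
- catch (a point): Point on the valve's plate at the middle of the catch bracket's slots: valve frame x 0, y 155, z 121. Here the roller is hooked if the bracket stands mid-slot, but it is clamped up to 12 mm either way along x, unmeasured. Drawn on, the roller pushes the brass hook aside (adds up to 3 N at the handle), it clicks in behind, and 1.5 mm further the roller meets the buffer (3 N/mm there, 6.5 N/mm at the handle). 3 N on the hook's tail fires it.
- spanner: Steel spanner, 160 mm long, lying on the valve's plate under the lever's path; leave it. Origin mid-length, underneath.
- socket: Steel socket, 26 mm diameter, 36 mm tall, standing on the valve's plate under the lever's path; leave it. Origin at its foot.
- pliers: Pliers with red handles, 200 mm long, lying on the bench left of the valve; leave them. Origin near the rivet, underneath.
- oil_can: Red oil can, 68 mm diameter, spout up to 150 mm high; leave it. Origin at its foot.
- grease_jar: Yellow jar with a black cap, 72 mm diameter, 65 mm tall; leave it. Origin at its foot.
- spray_can: Dark spray can, 64 mm diameter, 190 mm tall, on the bench right of the valve; leave it. Origin at its foot.

How it is judged (in metres and radians):
On the way, in this order (a step that is already met when the one before it is completed fails the run):
1. the lever is hooked, at rest, and the fingers have let go of it (value of joint lever above 1.2 rad and contact force between the fingers and lever below 0.2 N and velocity of joint lever between -0.1 and 0.1 rad/s), for 0.3 s.
2. the guard flap is folded down (value of joint guard below 0.08 rad), for 0.2 s.
At the end, for the whole second after the job is handed in: The lever is at rest on the hook (at 1.2 to 1.45 rad, which nothing but the hook can hold) and the guard flap is down to within 0.08 rad of level (value of joint lever between 1.2 and 1.45 rad and velocity of joint lever between -0.1 and 0.1 rad/s and value of joint guard below 0.08 rad); the robot touches nothing.
It fails at once if the lever is forced against the catch (hook or buffer) with more than 15 N (contact force between lever and valve above 15 N).
It fails at once if the lever slips and snaps back (velocity of joint lever below -2 rad/s).
It fails at once if a tool or pot is knocked about (moved by more than 30 mm) (distance of any of spanner, socket, pliers, oil_can, grease_jar, spray_can from where it was at the start of the episode above 0.03 m).
It also fails if it takes over 72 s, if anything falls off the work surface, if the arm or the gripper's body presses on something with over 40 N, if the wrist force passes 120 N, or if a joint passes its speed limit or range.

ROBOT

A 6-joint arm with a two-finger parallel gripper is mounted at the origin on the work surface. World frame = base frame: x ahead of the robot, y to its left, z up, the work surface at z = 0. Lengths are in mm, angles in rad, forces in N, time in s.
With the tool pointing down it reaches from about 325 to 1000 mm from the base axis. Payload 5.1 kg.
Tool frame: the origin (TCP) lies at the very end of the fingers, on their centre line; the grasp point (between the pads) lies 19 mm behind it; z points along the fingers, y is the direction in which the jaws open and shut (so a half turn about z gives the same grasp; the last joint's range is limited). The gripper opens to 85 mm and grips with 20 to 120 N. Pads are 22 mm wide; open, the fingers measure 114 mm over their backs; the gripper's body (76 mm by 85 mm) begins 54 mm behind the grasp point. The pads swing forward as they close: fully open they stand 13 mm farther back than shut.
Start: joints at [-1.426, 0.124, 1.65, -0, 1.367, -0.083], TCP at [146.76, -633.203, 231.322] pointing down, gripper open.
Joint ranges: [-2.61, 2.61], [-1.02, 2.33], [0.03, 2.71], [-1.35, 4.49], [0.32, 2.68], [-2.91, 2.91]. Speed limits (rad/s): [2.57, 2.57, 3.14, 3.14, 3.14, 3.14].

INTERFACE

Orientations are given as a unit quaternion [x, y, z, w].
In Python, from plant import read_state, vision, bot gives the robot as it stands.
- The arm moves only by the tool step_arm, never from a script. Its argument "moves" is one flat list of numbers, 7 for each row, row after row: the turn, a rotation vector about the tool's x, y, z in degrees, then the shift along the tool's x, y, z in cm, then the gripper's target within -1 to 1 (fully open at 1, half-way at 0, shut at -1). In form: [wx, wy, wz, dx, dy, dz, grip, wx, wy, wz, dx, dy, dz, grip, ...]. A call has 1 to 20 rows; each row shifts and turns the commanded pose from where the row before left it, along the tool's axes as they then stand; what a row does not reach is not made up. A row lasts 1/8 s, in which the tool goes at most 62.5 mm and 10.7 degrees, less where a joint would pass 70% of its speed; a pose out of reach is approached as far as the arm can. A call is refused whole if a number of a shift passes 6.25 or a number of a turn 10.7, either way. A call with a gripper value outside its range is refused whole. The fingers move at their own pace and stop on an object; the grip force is fixed at half the most. Time passes only in rows, so rows that do not move let the fingers close. It gives the time, the measured TCP pose, the force and the opening at its end, in the units of the state.
- read_state(): the state, without advancing time (a new reading comes with each control period).
- vision.camera(name): name is "scene" or "top" or "wrist"; returns (picture, depth): 400x640x3 uint8, red, green, blue; 400x640 float32, mm along the optical axis (not along the pixel's ray), 0 where there is no reading.
- vision.camera_params(name): a dict with "camera_matrix" (3x3 intrinsics, pixels), "R" (3x3) and "t" (3): a world point X has camera coordinates R X + t; the wrist camera has in their place "T_tool_cam" (4x4, takes a point from camera to tool coordinates, whose origin is the TCP and whose axes are the flange's). Camera axes: x right, y down, z forward; pixel columns grow to the right and rows downward; lengths in mm; the calibration is good to about 2 mm. A picture is of the moment at which its call begins: read the wrist's pose just before it. camera_params takes no time and is no camera call.
- bot.job_done(): hands the job in, once; it reports no verdict.
The state is a dict: "time": time; "joints": joint angles; "qvel": joint speeds; "tau": joint torques, N m; "tool_pos": TCP position; "orientation": TCP orientation; "wrist_force": force on the tool from outside, world axes, zero at the start; "ft_torque": the same for the moment, N m; "opening": opening from 0.0 (shut) to 1.0 (fully open).
Only numpy, scipy, OpenCV 4.12 (cv2) and the standard library are available. Lean on these libraries where they do the work, as an engineer would, in place of code of your own. Each camera call takes 0.05 s, during which the arm holds its last target.

## Working session

There is one attempt and no reset: what is moved stays moved. The work goes in short steps, Python scripts to look and compute and a tool call to move; the robot and the scene stay as the last step left them, time stands still between calls to the robot, and variables do not carry over. Pictures are saved under pics/ and viewed, and the job is handed in when it is done.

Besides the shell and the picture viewer there is one more tool, called as name(argument=value, ...), one argument or row to a line, values as JSON. step_arm: Moves the arm, as the interface text tells. Its arguments: {"type":"object","properties":{"moves":{"type":"array","items":{"type":"number"}}},"required":["moves"]}

```bash
ls; mkdir -p pics; python3 - <<'E'
from plant import read_state, vision, bot
import cv2, numpy as np
s=read_state(); print(s)
for n in ["scene","top","wrist"]:
    p,d=vision.camera(n); cv2.imwrite(f"pics/{n}0.png",p[:,:,::-1]); np.save(f"pics/{n}0.npy",d)
    c=vision.camera_params(n); print(n,{k:np.round(v,4).tolist() for k,v in c.items()})
E
```

```text
pics
{'time': 0.0, 'joints': array([-1.42563055e+00,  1.24509182e-01,  1.65169762e+00, -1.42063975e-05,
        1.36751185e+00, -8.25757993e-02]), 'qvel': array([ 0.00048764,  0.00037264, -0.00028996, -0.00056064,  0.0017872 ,
       -0.00097294]), 'tau': array([ 1.17858715e-03, -4.23612964e+01, -3.65454948e+01, -7.36739071e-05,
        6.78850338e-03,  5.94759442e-07]), 'tool_pos': array([ 146.64825258, -632.59964453,  230.03643076]), 'orientation': array([ 9.93522999e-01,  1.13626232e-01, -4.02130368e-05, -1.06225837e-03]), 'wrist_force': array([ 0.02976024, -0.41263167,  0.18891023]), 'ft_torque': array([-0.0145214 ,  0.01191054, -0.00971974]), 'opening': 0.9946504772991231}
scene {'camera_matrix': [[474.1364, 0.0, 323.5016], [0.0, 474.1364, 195.4622], [0.0, 0.0, 1.0]], 'R': [[0.0058, 0.9999, 0.0125], [0.8518, 0.0016, -0.5238], [-0.5238, 0.0137, -0.8517]], 't': [-4.053, -373.5887, 1613.2696]}
top {'camera_matrix': [[408.2666, 0.0, 324.275], [0.0, 408.2666, 197.1388], [0.0, 0.0, 1.0]], 'R': [[0.0277, -0.9996, -0.0104], [-0.9902, -0.026, -0.137], [0.1367, 0.0141, -0.9905]], 't': [-16.8522, 501.5538, 1113.1507]}
wrist {'camera_matrix': [[351.8353, 0.0, 316.6376], [0.0, 351.8353, 199.9776], [0.0, 0.0, 1.0]], 'T_tool_cam': [[0.0009, -0.9621, -0.2728, 69.572], [1.0, 0.0013, -0.0013, 0.9854], [0.0016, -0.2728, 0.9621, -142.1178], [0.0, 0.0, 0.0, 1.0]]}
```

View pics/scene0.png

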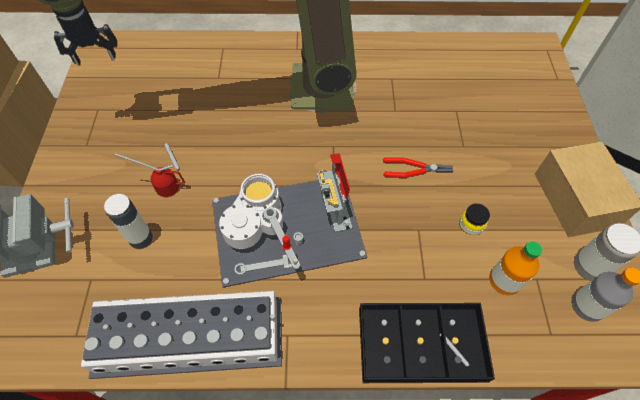

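View pics/top0.png

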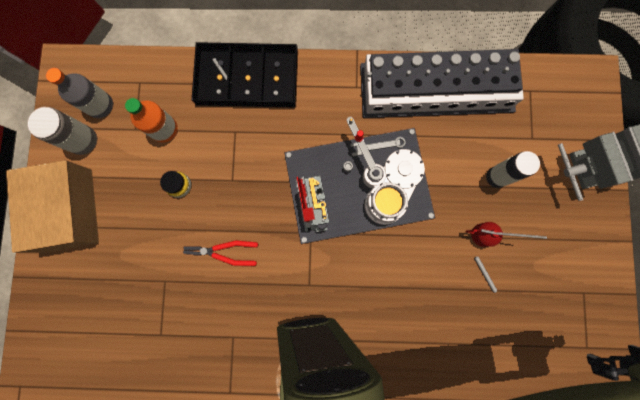

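View pics/wrist0.png

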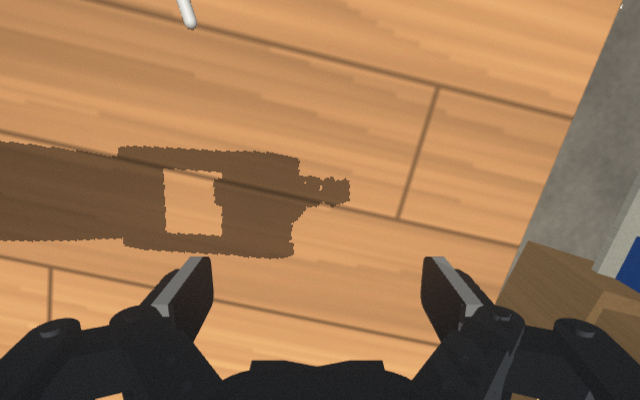

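```bash
cat > h.py <<'E'
from plant import read_state, vision, bot
import cv2, numpy as np
def par(n):
    c=vision.camera_params(n); return np.array(c["camera_matrix"]),np.array(c["R"]),np.array(c["t"]).ravel()
def ray(n,u,v,z):
    K,R,t=par(n); d=R.T@np.linalg.solve(K,[u,v,1]); o=-R.T@t
    return o+d*(z-o[2])/d[2]
def proj(n,X):
    K,R,t=par(n); p=K@(R@np.array(X,float)+t); return p[:2]/p[2]
E
python3 - <<'E'
from h import *
a=cv2.imread("pics/top0.png")[105:255,270:450]; cv2.imwrite("pics/topc.png",cv2.resize(a,None,fx=4,fy=4,interpolation=cv2.INTER_CUBIC))
a=cv2.imread("pics/scene0.png")[145:290,205:375]; cv2.imwrite("pics/scenec.png",cv2.resize(a,None,fx=4,fy=4,interpolation=cv2.INTER_CUBIC))
E
```

```text
(no output)
```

View pics/topc.png

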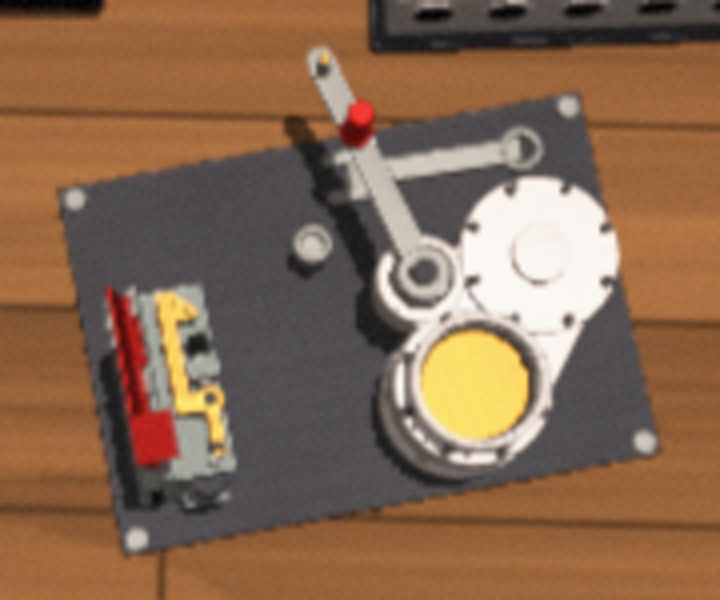

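View pics/scenec.png

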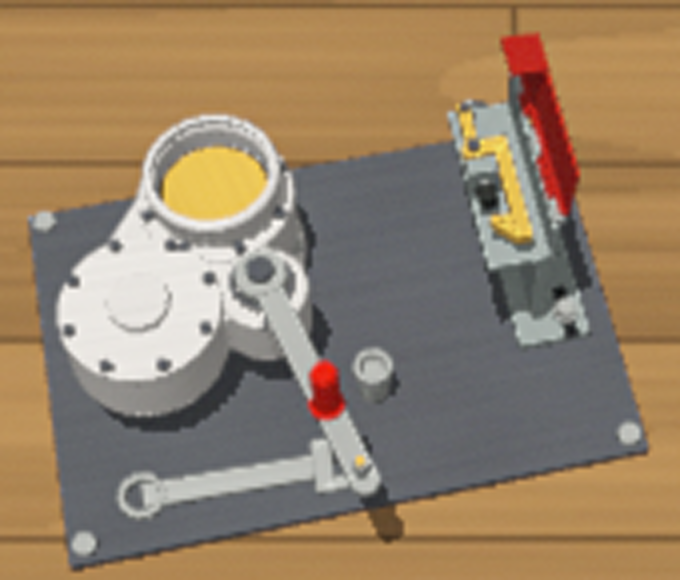

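```bash
cat >> h.py <<'E'
def up(c,x0,y0): return ((c[0]+.5)/4-.5+x0,(c[1]+.5)/4-.5+y0)
E
python3 - <<'E'
from h import *
V=np.array([[130,235],[130,-155],[-142,-155],[-142,235]],float)
top=[(62,190),(580,93),(662,452),(125,555)]
sc=[(648,453),(73,569),(30,216),(545,138)]  # last occluded
def fit(P,V):
    Vc=V-V.mean(0);Pc=P-P.mean(0)
    th=np.arctan2((Vc[:,0]*Pc[:,1]-Vc[:,1]*Pc[:,0]).sum(),(Vc*Pc).sum())
    R=np.array([[np.cos(th),-np.sin(th)],[np.sin(th),np.cos(th)]]); t=P.mean(0)-R@V.mean(0)
    return th,R,t,P-(V@R.T+t)
Pt=np.array([ray("top",*up(c,270,105),10)[:2] for c in top]); Ps=np.array([ray("scene",*up(c,205,145),10)[:2] for c in sc])
for P,n in((Pt,4),(Ps,3)):
    th,R,t,res=fit(P[:n],V[:n]); print(np.degrees(th),t.round(1),res.round(1).tolist())
def inv(p,R,t): return (R.T@(p[:2]-t)).round(1)
th,R,t,res=fit(Pt,V)
for n,(x0,y0),pts in (("top",(270,105),{"hub113":((424,273),113),"handletop160":((361,110),160),"rollertop133":((322,62),133),"bartip113":((318,47),113)}),("scene",(205,145),{"hub":((262,272),113),"handletop":((324,370),160),"roller":((361,461),133)})):
    for k,(c,z) in pts.items():
        p=ray(n,*up(c,x0,y0),z); print(n,k,p.round(1),inv(p,R,t))
# triangulate by least squares
def tri(a,b):
    A=[];B=[]
    for n,(u,v) in(("top",up(a,270,105)),("scene",up(b,205,145))):
        K,R_,t_=par(n);M=K@np.c_[R_,t_]
        for q,m in((u,0),(v,1)): A.append(q*M[2,:3]-M[m,:3]);B.append(M[m,3]-q*M[2,3])
    return np.linalg.lstsq(np.array(A),np.array(B),rcond=None)[0]
for k,a,b in(("hub",(424,273),(262,272)),("handle",(361,110),(324,370)),("flap top +x",(109,292),(572,207)),("flaptop -x",(135,420),(505,40)),("hook tip yellow",(160,297),(528,238))):
    p=tri(a,b);print(k,p.round(1),inv(p,R,t))
E
```

```text
12.271328491641418 [ 558.9 -139.7] [[-1.2, -2.6], [-1.7, 1.3], [1.6, 1.6], [1.3, -0.2]]
12.055075664620434 [ 562.6 -138. ] [[0.2, -3.2], [-0.1, 2.6], [-0.1, 0.6]]
top hub113 [ 559.  -137.9  113. ] [0.5 1.7]
top handletop160 [654.5 -91.4 160. ] [103.7  26.9]
top rollertop133 [694.7 -67.1 133. ] [148.1  42. ]
top bartip113 [711.9 -65.2 113. ] [165.3  40.3]
scene hub [ 560.2 -138.2  113. ] [1.6 1.2]
scene handletop [654.  -92.3 160. ] [103.   26.1]
scene roller [701. -70. 133.] [153.7  37.8]
hub [ 559.4 -138.2  111.4] [0.8 1.3]
handle [654.3 -91.9 160.5] [103.4  26.4]
flap top +x [533.9  62.8 151. ] [ 18.6 203.2]
flaptop -x [446.7  28.2 211.6] [-74.  187.9]
hook tip yellow [537.6  34.2 118.2] [ 16.1 174.5]
```

```bash
cat >> h.py <<'E'
from scipy.spatial.transform import Rotation as Ro
PIV=np.array([560.,-138.5]); YAW=12.2
def tool():
    s=read_state(); R=Ro.from_quat(s["orientation"]).as_matrix(); return s,s["tool_pos"],R
def delta(target):
    s,p,R=tool(); return R.T@(np.array(target,float)-p)/10
def yawdeg(R): return np.degrees(np.arctan2(R[1,0],R[0,0]))
def val(p): # valve frame of a world xy
    a=np.radians(YAW); c,s_=np.cos(a),np.sin(a); d=np.array(p[:2])-PIV; return np.array([c*d[0]+s_*d[1],-s_*d[0]+c*d[1]])
def wor(v,z=None):
    a=np.radians(YAW); c,s_=np.cos(a),np.sin(a); r=PIV+np.array([c*v[0]-s_*v[1],s_*v[0]+c*v[1]])
    return r if z is None else np.r_[r,z]
def rep():
    s,p,R=tool(); d=p[:2]-PIV
    print("t%.2f"%s["time"],"pos",p.round(1),"yaw%.2f"%yawdeg(R),"tilt",(R[:2,2]*57.3).round(2),"val",val(p).round(1),"r%.1f ang%.2f"%(np.hypot(*d),np.degrees(np.arctan2(d[1],d[0]))),"F",s["wrist_force"].round(2),"Ftool",(R.T@s["wrist_force"]).round(2),"T",s["ft_torque"].round(2),"op%.3f"%s["opening"])
E
python3 -c "
from h import *
rep();print(delta([654.3,-91.8,270]))"
```

```text
t0.15 pos [ 146.7 -632.7  230.3] yaw13.05 tilt [-0.01  0.09] val [-508.4 -395.7] r644.3 ang-129.90 F [0.2  0.78 0.85] Ftool [ 0.37 -0.71 -0.85] T [-0.03 -0.01  0.03] op0.998
[ 61.66678409 -41.24135437  -3.89200143]
```

step_arm(
  moves=[0, 0, 0, 0, 0, -4, 1, 0, 0, 0, 4.4, -2.95, 0, 1, 0, 0, 0, 4.4, -2.95, 0, 1, 0, 0, 0, 4.4, -2.95, 0, 1, 0, 0, 0, 4.4, -2.95, 0, 1, 0, 0, 0, 4.4, -2.95, 0, 1, 0, 0, 0, 4.4, -2.95, 0, 1, 0, 0, 0, 4.4, -2.95, 0, 0.5, 0, 0, 0, 4.4, -2.95, 0, 0.2, 0, 0, 0, 4.4, -2.95, 0, -0.1, 0, 0, 0, 4.4, -2.95, 0, -0.1, 0, 0, 0, 4.4, -2.95, 0, -0.1, 0, 0, 0, 4.4, -2.95, 0, -0.1, 0, 0, 0, 4.4, -2.95, 0, -0.1, 0, 0, 0, 4.4, -2.95, 0, -0.1, 0, 0, 0, 0, 0, 0, -0.1, 0, 0, -6.6, 0, 0, 0, -0.1, 0, 0, -6.6, 0, 0, 0, -0.1, 0, 0, 0, 0, 0, 0, -0.1],
)

```text
time: 2.52
tool_pos: [653.0, -92.5, 271.0]
orientation: [0.974, 0.226, -0.0, -0.0]
wrist_force: [-0.4, 0.4, -0.7]
opening: 0.453
```

```bash
python3 - <<'E'
from h import *
rep();print(delta([654.3,-91.8,270]))
p,d=vision.camera("wrist"); cv2.imwrite("pics/w1.png",p[:,:,::-1])
E
```

```text
t2.52 pos [653.  -92.5 271. ] yaw26.13 tilt [-0.04 -0.01] val [100.6  25.3] r103.7 ang26.34 F [-0.43  0.4  -0.65] Ftool [-0.21 -0.54  0.65] T [0.04 0.02 0.01] op0.453
[ 0.15080795 -0.00159601  0.09982306]
```

View pics/w1.png

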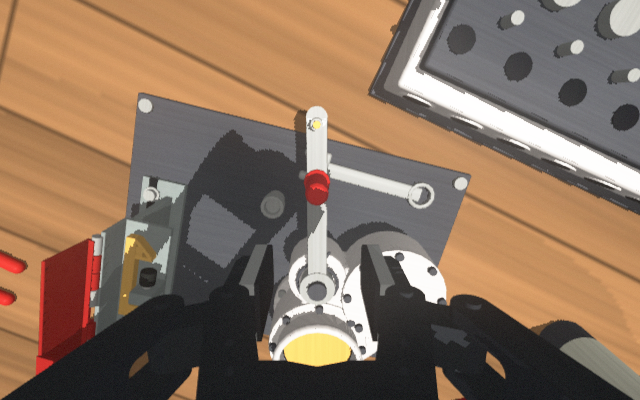

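```bash
cat >> h.py <<'E'
def wpt(u,v,z,pR=None):
    c=vision.camera_params("wrist");K=np.array(c["camera_matrix"]);T=np.array(c["T_tool_cam"])
    s,p,R=tool()
    if pR: p,R=pR
    o=p+R@T[:3,3]; d=R@T[:3,:3]@np.linalg.solve(K,[u,v,1]); return o+d*(z-o[2])/d[2]
E
python3 - <<'E'
from h import *
for u,v,z in((318,190,160),(316,288,113),(316,124,133)):
    q=wpt(u,v,z);print(q.round(1),val(q).round(1))
a=cv2.imread("pics/w1.png")[90:220,260:380];cv2.imwrite("pics/w1c.png",cv2.resize(a,None,fx=4,fy=4))
E
```

```text
[658.5 -91.7 160. ] [106.2  24.9]
[ 560.5 -137.9  113. ] [0.6 0.5]
[699.4 -69.9 133. ] [150.7  37.6]
```

View pics/w1c.png

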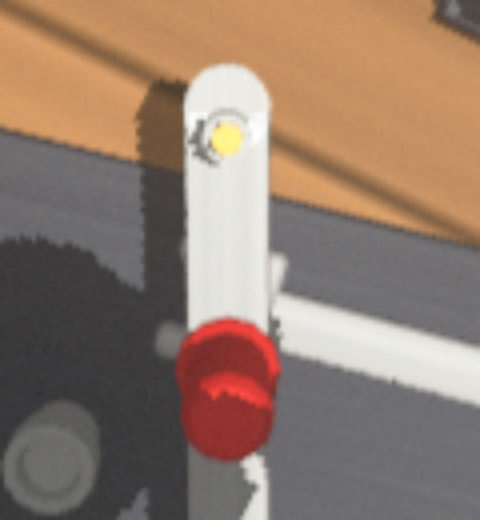

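step_arm(
  moves=[0, 0, 0, 0.15, 0, 5, -0.1, 0, 0, 0, 0, 0, 5, -0.1, 0, 0, 0, 0, 0, 3, -0.1, 0, 0, 0, 0, 0, 1.6, -0.1, 0, 0, 0, 0, 0, 0, -0.1, 0, 0, 0, 0, 0, 0, -0.1],
)

```text
time: 3.32
tool_pos: [656.1, -91.5, 127.5]
orientation: [0.974, 0.227, 0.001, 0.001]
wrist_force: [0.1, 0.4, 0.5]
opening: 0.448
```

```bash
python3 - <<'E'
from h import *
rep()
p,d=vision.camera("wrist"); cv2.imwrite("pics/w2.png",p[:,:,::-1])
E
```

```text
t3.33 pos [656.1 -91.5 127.5] yaw26.22 tilt [ 0.18 -0.04] val [103.9  25.7] r107.0 ang26.07 F [0.07 0.42 0.52] Ftool [ 0.25 -0.35 -0.52] T [0.05 0.01 0.02] op0.448
```

View pics/w2.png

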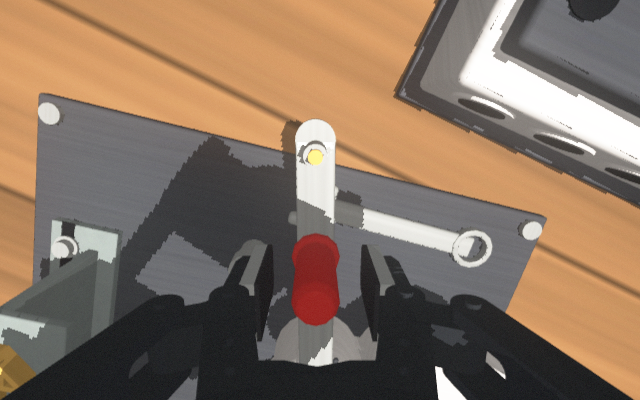

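step_arm(
  moves=[0, 0, 0, 0, 0, 0.5, -0.1, 0, 0, 0, -0.1, -0.5, 0, -0.1, 0, 0, 0, 0, -0.3, 0, -0.1, 0, 0, 0, 0, -0.2, 0, -0.1, 0, 0, 0, 0, 0, 0, -0.1, 0, 0, -4, -0.07, -0.73, 0, -0.1, 0, 0, -4, -0.07, -0.73, 0, -0.1, 0, 0, -4, -0.07, -0.73, 0, -0.1, 0, 0, 0, 0, 0, 0, -0.1],
)

```text
time: 4.5
tool_pos: [637.1, -66.6, 120.4]
orientation: [0.945, 0.328, 0.0, 0.002]
wrist_force: [3.6, -7.4, -2.4]
opening: 0.448
```

```bash
python3 - <<'E'
from h import *
rep()
p,d=vision.camera("wrist"); cv2.imwrite("pics/w3.png",p[:,:,::-1])
E
```

```text
t4.50 pos [637.1 -66.6 120.4] yaw38.27 tilt [ 0.09 -0.22] val [90.6 54. ] r105.4 ang43.01 F [ 3.58 -7.4  -2.39] Ftool [-1.78  8.02  2.42] T [-1.1  -0.36 -0.06] op0.448
```

View pics/w3.png

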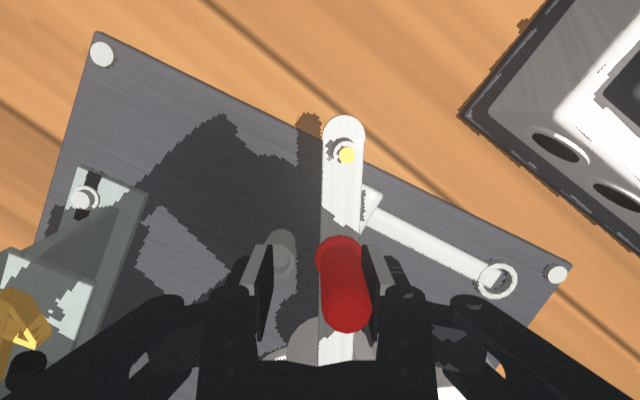

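step_arm(
  moves=[0, 0, -4, -0.07, -0.73, -0.1, -0.1, 0, 0, -4, -0.07, -0.73, 0, -0.1, 0, 0, -4, -0.07, -0.73, 0, -0.1, 0, 0, -4, -0.07, -0.73, 0, -0.1, 0, 0, -4, -0.07, -0.73, 0, -0.1, 0, 0, 0, 0, 0, 0, -0.1],
)

```text
time: 5.3
tool_pos: [608.7, -44.1, 121.1]
orientation: [0.874, 0.487, 0.0, 0.002]
wrist_force: [4.8, -8.2, -4.3]
opening: 0.45
```

```bash
python3 - <<'E'
from h import *
rep()
for c in ((235,460),(205,290),(228,495)):
    for z in (100,138): print(c,z,val(ray("top",*up(c,270,105),z)).round(1))
E
```

```text
t5.30 pos [608.7 -44.1 121.1] yaw58.26 tilt [ 0.14 -0.22] val [67.5 81.9] r106.2 ang62.70 F [ 4.78 -8.23 -4.32] Ftool [-4.47  8.37  4.36] T [-1.17 -0.65 -0.07] op0.450
(235, 460) 100 [-98.  145.8]
(235, 460) 138 [-101.1  146.4]
(205, 290) 100 [ 17.3 144.4]
(205, 290) 138 [ 10.1 145. ]
(228, 495) 100 [-119.7  154.6]
(228, 495) 138 [-122.   154.8]
```

step_arm(
  moves=[0, 0, -4, -0.09, -0.73, 0.05, -0.1, 0, 0, -4, -0.09, -0.73, 0.05, -0.1, 0, 0, -4, -0.08, -0.73, 0, -0.1, 0, 0, -4, -0.08, -0.73, 0, -0.1, 0, 0, -4, -0.08, -0.73, 0, -0.1, 0, 0, -3, -0.06, -0.55, 0, -0.1, 0, 0, 0, 0, 0, 0, -0.1],
)

```text
time: 6.18
tool_pos: [569.8, -32.6, 121.2]
orientation: [0.759, 0.651, 0.001, 0.004]
wrist_force: [9.0, -6.9, -4.4]
opening: 0.45
```

```bash
python3 - <<'E'
from h import *
rep()
p,d=vision.camera("wrist"); cv2.imwrite("pics/w4.png",p[:,:,::-1])
E
```

```text
t6.17 pos [569.8 -32.6 121.2] yaw81.24 tilt [ 0.38 -0.2 ] val [ 32.  101.4] r106.3 ang84.69 F [ 8.97 -6.92 -4.36] Ftool [-5.46  9.89  4.44] T [-0.99 -1.09 -0.04] op0.450
```

View pics/w4.png

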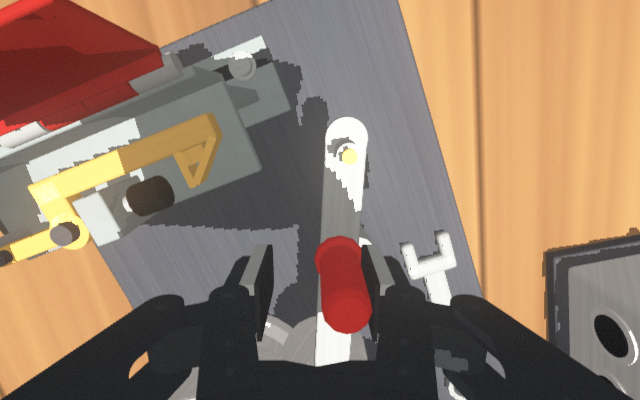

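```bash
python3 - <<'E'
from h import *
for n,(u,v) in {"nose out":(220,120),"nose tip":(192,187),"nose inner":(177,150),"buffer face":(173,192),"roller":(348,156)}.items():
    for z in (128,133,138): print(n,z,val(wpt(u,v,z)).round(1))
a=cv2.imread("pics/w4.png")[20:280,0:400];cv2.imwrite("pics/w4c.png",cv2.resize(a,None,fx=2,fy=2))
E
```

```text
nose out 128 [ 20.9 171.5]
nose out 133 [ 22.2 171.3]
nose out 138 [ 23.5 171.1]
nose tip 128 [ -0.5 152. ]
nose tip 133 [  1.7 152.5]
nose tip 138 [  3.8 153.1]
nose inner 128 [  0.7 167.2]
nose inner 133 [  2.8 167.1]
nose inner 138 [  4.8 167.1]
buffer face 128 [ -8.4 152.9]
buffer face 133 [ -6.  153.4]
buffer face 138 [ -3.6 153.8]
roller 128 [ 61.1 141.6]
roller 133 [ 60.9 142.5]
roller 138 [ 60.8 143.4]
```

View pics/w4c.png

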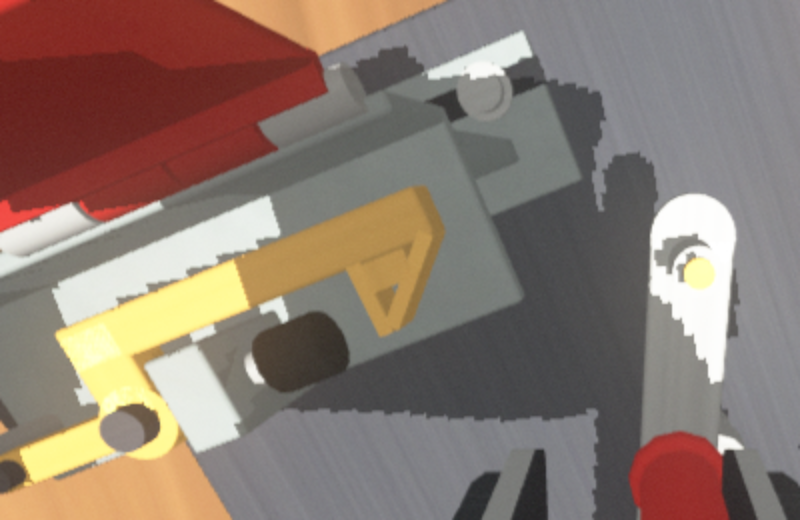

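step_arm(
  moves=[0, 0, -3, -0.1, -0.56, 0.03, -0.1, 0, 0, -3, -0.1, -0.56, 0.03, -0.1, 0, 0, -3, -0.1, -0.56, 0, -0.1, 0, 0, -2, -0.06, -0.4, 0, -0.1, 0, 0, 0, 0, 0, 0, -0.1],
)

```text
time: 6.85
tool_pos: [549.8, -32.7, 121.2]
orientation: [0.693, 0.721, 0.003, 0.003]
wrist_force: [10.1, 0.9, -3.2]
opening: 0.446
```

```bash
python3 - <<'E'
from h import *
rep()
E
```

```text
t6.85 pos [549.8 -32.7 121.2] yaw92.24 tilt [0.52 0.01] val [ 12.4 105.6] r106.3 ang95.50 F [10.15  0.92 -3.16] Ftool [ 0.53 10.14  3.25] T [ 0.1  -1.45  0.06] op0.446
```

step_arm(
  moves=[0, 0, -1, -0.02, -0.2, 0, -0.1, 0, 0, -1, -0.02, -0.2, 0, -0.1, 0, 0, 0, 0, 0, 0, -0.1],
)

```text
time: 7.22
tool_pos: [546.0, -33.1, 121.2]
orientation: [0.68, 0.733, 0.003, 0.003]
wrist_force: [11.6, 0.9, -2.1]
opening: 0.447
```

step_arm(
  moves=[0, 0, -1, -0.02, -0.2, 0, -0.1, 0, 0, -1, -0.02, -0.2, 0, -0.1, 0, 0, 0, 0, 0, 0, -0.1],
)

```text
time: 7.6
tool_pos: [542.0, -33.6, 121.2]
orientation: [0.668, 0.745, 0.003, 0.003]
wrist_force: [11.0, 1.9, -2.8]
opening: 0.452
```

step_arm(
  moves=[0, 0, -1, -0.02, -0.2, 0, -0.1, 0, 0, 0, 0, 0, 0, -0.1],
)

```text
time: 7.85
tool_pos: [540.1, -33.9, 121.2]
orientation: [0.661, 0.75, 0.003, 0.003]
wrist_force: [10.2, 2.0, -3.0]
opening: 0.448
```

step_arm(
  moves=[0, 0, -1, -0.02, -0.2, 0, -0.1, 0, 0, 0, 0, 0, 0, -0.1],
)

```text
time: 8.1
tool_pos: [538.1, -34.3, 121.2]
orientation: [0.654, 0.756, 0.003, 0.003]
wrist_force: [11.0, 2.8, -3.1]
opening: 0.447
```

```bash
python3 - <<'E'
from h import *
rep()
p,d=vision.camera("wrist"); cv2.imwrite("pics/w5.png",cv2.resize(p[:,:,::-1][60:260,150:450],None,fx=2,fy=2))
E
```

```text
t8.10 pos [538.1 -34.3 121.2] yaw98.24 tilt [0.52 0.07] val [  0.7 106.5] r106.5 ang101.85 F [11.01  2.85 -3.13] Ftool [ 1.24 11.28  3.23] T [ 0.38 -1.47  0.06] op0.447
```

View pics/w5.png

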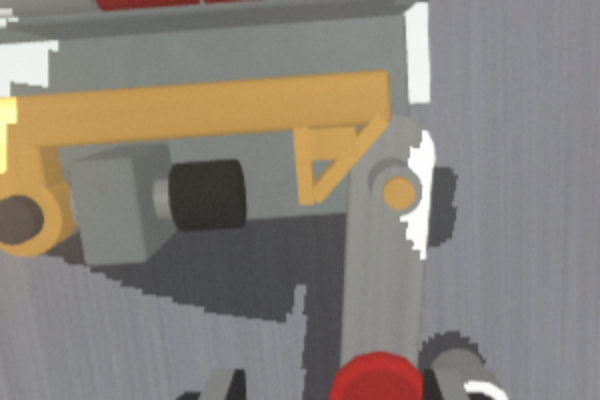

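step_arm(
  moves=[0, 0, -1, -0.02, -0.19, 0, -0.1, 0, 0, -1, -0.03, -0.19, 0, -0.1, 0, 0, 0, 0, 0, 0, -0.1],
)

```text
time: 8.52
tool_pos: [534.4, -35.1, 121.2]
orientation: [0.641, 0.767, 0.004, 0.003]
wrist_force: [10.2, 3.7, -2.6]
opening: 0.448
```

step_arm(
  moves=[0, 0, -1, -0.03, -0.19, 0, -0.1, 0, 0, -1, -0.03, -0.19, 0, -0.1, 0, 0, 0, 0, 0, 0, -0.1],
)

```text
time: 8.9
tool_pos: [531.3, -36.0, 121.2]
orientation: [0.628, 0.778, 0.004, 0.003]
wrist_force: [12.2, 5.0, -4.9]
opening: 0.45
```

```bash
python3 - <<'E'
from h import *
rep()
p,d=vision.camera("wrist"); cv2.imwrite("pics/w6.png",cv2.resize(p[:,:,::-1][60:260,150:450],None,fx=2,fy=2))
E
```

```text
t8.90 pos [531.3 -36.  121.2] yaw102.23 tilt [0.6  0.15] val [ -6.4 106.2] r106.4 ang105.64 F [12.22  5.05 -4.87] Ftool [ 2.34 12.96  5.01] T [ 0.77 -1.79  0.05] op0.450
```

View pics/w6.png

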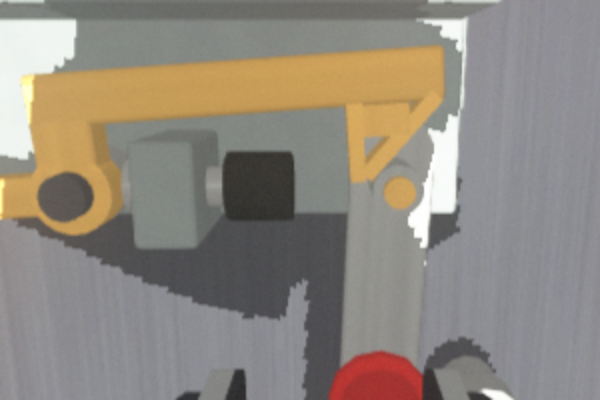

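step_arm(
  moves=[0, 0, -1, -0.03, -0.19, 0, -0.1, 0, 0, -1, -0.03, -0.19, 0, -0.1, 0, 0, 0, 0, 0, 0, -0.1],
)

```text
time: 9.32
tool_pos: [527.2, -37.2, 121.2]
orientation: [0.614, 0.789, 0.004, 0.003]
wrist_force: [10.0, 6.8, -2.9]
opening: 0.453
```

step_arm(
  moves=[0, 0, -1, -0.03, -0.19, 0, -0.1, 0, 0, 0, 0, 0, 0, -0.1],
)

```text
time: 9.57
tool_pos: [525.3, -37.7, 121.2]
orientation: [0.607, 0.795, 0.004, 0.002]
wrist_force: [10.3, 7.5, -1.8]
opening: 0.452
```

step_arm(
  moves=[0, 0, -1, -0.03, -0.19, 0, -0.1, 0, 0, 0, 0, 0, 0, -0.1],
)

```text
time: 9.82
tool_pos: [523.4, -38.4, 121.2]
orientation: [0.6, 0.8, 0.004, 0.002]
wrist_force: [8.9, 8.6, -1.5]
opening: 0.454
```

```bash
python3 - <<'E'
from h import *
rep()
p,d=vision.camera("wrist"); cv2.imwrite("pics/w7.png",cv2.resize(p[:,:,::-1][60:260,150:450],None,fx=2,fy=2))
E
```

```text
t9.82 pos [523.4 -38.4 121.2] yaw106.25 tilt [0.47 0.22] val [-14.6 105.6] r106.6 ang110.07 F [ 8.91  8.59 -1.49] Ftool [ 5.75 10.94  1.59] T [ 1.12 -1.34  0.15] op0.454
```

View pics/w7.png

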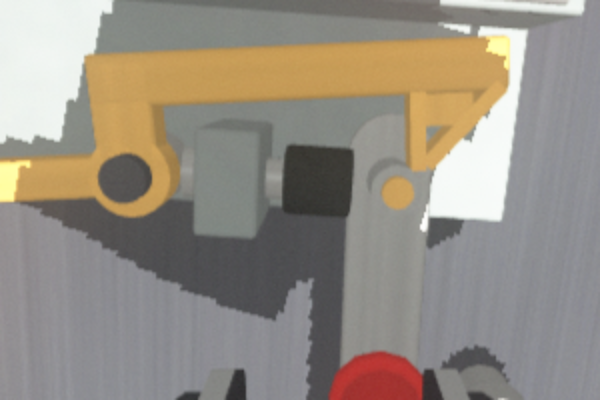

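step_arm(
  moves=[0, 0, -0.5, -0.03, -0.1, 0, -0.1, 0, 0, 0, 0, 0, 0, -0.1],
)

```text
time: 10.12
tool_pos: [522.5, -38.7, 121.2]
orientation: [0.597, 0.803, 0.004, 0.002]
wrist_force: [9.1, 7.7, -1.8]
opening: 0.45
```

```bash
python3 -c "
from h import *
rep()"
```

```text
t10.12 pos [522.5 -38.7 121.2] yaw106.74 tilt [0.46 0.25] val [-15.6 105.5] r106.6 ang110.60 F [ 9.05  7.73 -1.79] Ftool [ 4.79 10.88  1.89] T [ 1.25 -1.24  0.12] op0.450
```

step_arm(
  moves=[0, 0, -0.5, -0.03, -0.1, 0, -0.1, 0, 0, 0, 0, 0, 0, -0.1],
)

```text
time: 10.38
tool_pos: [521.7, -39.0, 121.2]
orientation: [0.593, 0.805, 0.004, 0.002]
wrist_force: [10.0, 10.0, -1.3]
opening: 0.449
```

```bash
python3 - <<'E'
from h import *
rep()
p,d=vision.camera("wrist"); cv2.imwrite("pics/w8.png",cv2.resize(p[:,:,::-1][60:260,150:450],None,fx=2,fy=2))
E
```

```text
t10.38 pos [521.7 -39.  121.2] yaw107.24 tilt [0.47 0.28] val [-16.4 105.3] r106.6 ang111.05 F [10.03 10.04 -1.33] Ftool [ 6.61 12.54  1.47] T [ 1.39 -1.33  0.12] op0.449
```

View pics/w8.png

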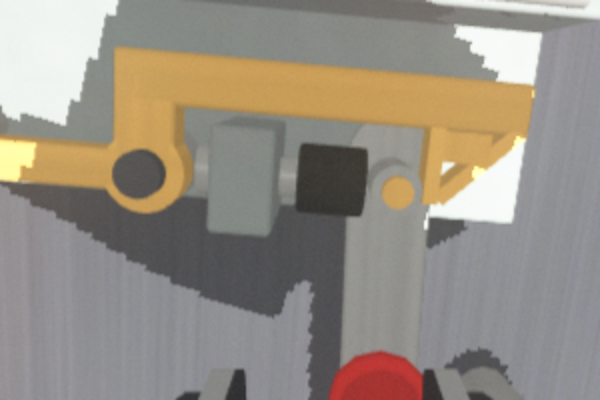

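step_arm(
  moves=[0, 0, 0, 0, 0.05, 0, -0.1, 0, 0, 0, 0, 0.05, 0, -0.1, 0, 0, 0, 0, 0, 0, -0.1],
)

```text
time: 10.8
tool_pos: [522.2, -38.9, 121.1]
orientation: [0.593, 0.805, 0.004, 0.001]
wrist_force: [6.7, 8.2, 0.2]
opening: 0.452
```

```bash
python3 -c "
from h import *
rep()"
```

```text
t10.80 pos [522.2 -38.9 121.1] yaw107.25 tilt [0.38 0.25] val [-16.  105.3] r106.5 ang110.82 F [6.7  8.21 0.17] Ftool [ 5.86  8.84 -0.09] T [ 1.25 -1.04  0.13] op0.452
```

step_arm(
  moves=[0, 0, 0, 0, 0.05, 0, -0.1, 0, 0, 0, 0, 0.05, 0, -0.1, 0, 0, 0, 0, 0, 0, -0.1],
)

```text
time: 11.18
tool_pos: [522.4, -39.4, 121.1]
orientation: [0.593, 0.805, 0.003, 0.001]
wrist_force: [4.8, 4.6, 1.0]
opening: 0.452
```

```bash
python3 - <<'E'
from h import *
rep()
p,d=vision.camera("wrist"); cv2.imwrite("pics/w9.png",cv2.resize(p[:,:,::-1][60:260,150:450],None,fx=2,fy=2))
E
```

```text
t11.18 pos [522.4 -39.4 121.1] yaw107.25 tilt [0.28 0.16] val [-15.8 104.8] r106.0 ang110.76 F [4.81 4.58 0.96] Ftool [ 2.94  5.96 -0.93] T [ 0.82 -0.66  0.08] op0.452
```

View pics/w9.png

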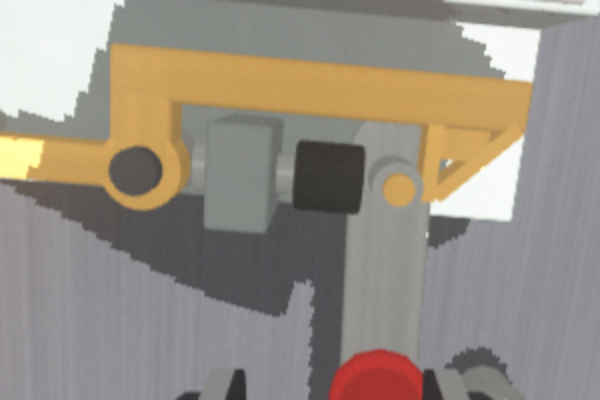

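step_arm(
  moves=[0, 0, 0, 0, 0.05, 0, -0.1, 0, 0, 0, 0, 0.05, 0, -0.1, 0, 0, 0, 0, 0, 0, -0.1],
)

```text
time: 11.6
tool_pos: [522.6, -40.1, 120.6]
orientation: [0.593, 0.805, 0.001, 0.001]
wrist_force: [4.2, 3.7, 1.8]
opening: 0.452
```

step_arm(
  moves=[0, 0, 0, 0, 0.05, 0, -0.1, 0, 0, 0, 0, 0.05, 0, -0.1, 0, 0, 0, 0, 0, 0, -0.1],
)

```text
time: 11.98
tool_pos: [522.7, -40.5, 119.9]
orientation: [0.593, 0.805, 0.0, 0.0]
wrist_force: [2.9, 0.2, 3.2]
opening: 0.452
```

```bash
python3 - <<'E'
from h import *
rep()
p,d=vision.camera("wrist"); cv2.imwrite("pics/w10.png",p[:,:,::-1])
E
```

```text
t11.97 pos [522.7 -40.5 119.9] yaw107.24 tilt [ 0.03 -0.03] val [-15.7 103.7] r104.8 ang110.82 F [2.92 0.16 3.18] Ftool [-0.72  2.84 -3.18] T [ 0.19 -0.51  0.05] op0.452
```

View pics/w10.png

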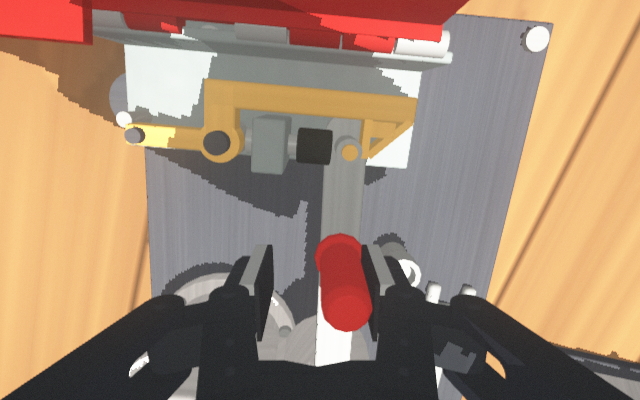

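step_arm(
  moves=[0, 0, 0, 0, 0.05, -0.1, -0.1, 0, 0, 0, 0, 0.1, -0.1, -0.1, 0, 0, 0, 0, 0.1, 0, -0.1, 0, 0, 0, 0, 0, 0, -0.1],
)

```text
time: 12.52
tool_pos: [524.3, -39.4, 121.3]
orientation: [0.593, 0.805, -0.0, -0.001]
wrist_force: [-0.2, 0.6, 0.3]
opening: 0.453
```

step_arm(
  moves=[0, 0, 0, 0, 0.1, 0, -0.1, 0, 0, 0, 0, 0.1, 0, -0.1, 0, 0, 0, 0, 0.2, 0, -0.1, 0, 0, 0, 0, 0, 0, -0.1],
)

```text
time: 13.02
tool_pos: [528.9, -38.2, 121.8]
orientation: [0.593, 0.805, 0.0, -0.0]
wrist_force: [0.4, -0.4, 0.8]
opening: 0.45
```

```bash
python3 - <<'E'
from h import *
rep()
p,d=vision.camera("wrist"); cv2.imwrite("pics/w11.png",p[:,:,::-1])
E
```

```text
t13.03 pos [528.9 -38.2 121.8] yaw107.26 tilt [0. 0.] val [ -9.3 104.6] r105.0 ang107.26 F [ 0.43 -0.45  0.79] Ftool [-0.56  0.28 -0.79] T [0.02 0.02 0.01] op0.450
```

View pics/w11.png

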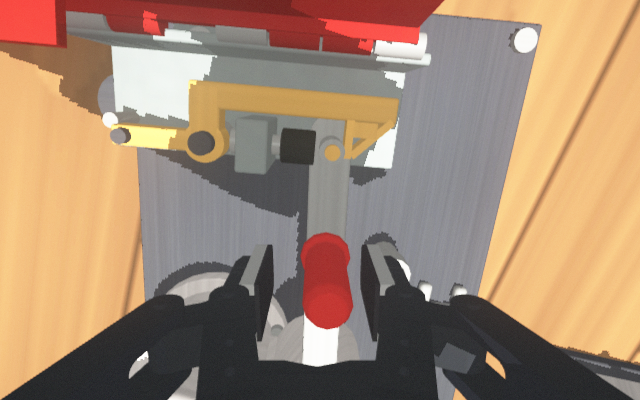

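step_arm(
  moves=[0, 0, 0, 0, 0.2, 0, -0.1, 0, 0, 0, 0, 0, -1, -0.1, 0, 0, 0, 0, 0, -3, -0.1, 0, 0, 0, 0, 0, -5, -0.1, 0, 0, 0, 0, 0, -5, -0.5, 0, 0, 0, 0, 0, -2, -1, 0, 0, 0, 0, 0, 0, -1, 0, 0, 0, 0, 0, 0, -1],
)

```text
time: 14.08
tool_pos: [529.6, -37.5, 279.2]
orientation: [0.593, 0.805, -0.001, -0.002]
wrist_force: [-0.2, -0.4, 0.1]
opening: 0.001
```

```bash
python3 - <<'E'
from h import *
rep()
p,d=vision.camera("wrist"); cv2.imwrite("pics/w12.png",p[:,:,::-1]); np.save("pics/w12.npy",d)
E
```

```text
t14.07 pos [529.6 -37.5 279.2] yaw107.25 tilt [-0.22  0.04] val [ -8.3 105.1] r105.5 ang106.73 F [-0.18 -0.37  0.09] Ftool [-0.3  -0.28 -0.09] T [ 0.02 -0.04  0.03] op0.001
```

View pics/w12.png

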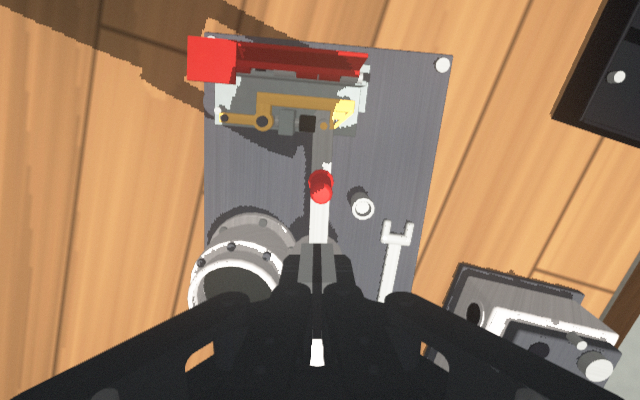

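```bash
python3 - <<'E'
from h import *
im=cv2.imread("pics/w12.png");d=np.load("pics/w12.npy")
hsv=cv2.cvtColor(im,cv2.COLOR_BGR2HSV)
m=((hsv[...,0]<8)|(hsv[...,0]>172))&(hsv[...,1]>170)&(hsv[...,2]>60)&(d>0)
m[95:]=False
c=vision.camera_params("wrist");K=np.array(c["camera_matrix"]);T=np.array(c["T_tool_cam"]);s,p,R=tool()
v,u=np.nonzero(m);P=np.linalg.solve(K,np.c_[u,v,np.ones(len(u))].T)*d[v,u]
W=(R@(T[:3,:3]@P+T[:3,3:])).T+p
a=np.radians(YAW);D=W[:,:2]-PIV
V=np.c_[np.cos(a)*D[:,0]+np.sin(a)*D[:,1],-np.sin(a)*D[:,0]+np.cos(a)*D[:,1],W[:,2]]
print(len(V),V.min(0).round(1),V.max(0).round(1))
for x in range(-110,30,10):
    q=V[(V[:,0]>=x)&(V[:,0]<x+10)]
    if len(q): print(x,len(q),"y",np.percentile(q[:,1],[2,50,98]).round(1),"z",np.percentile(q[:,2],[2,50,98]).round(1))
q=V[V[:,0]<-75]
for z in range(130,230,8):
    k=q[(q[:,2]>=z)&(q[:,2]<z+8)]
    if len(k):print("z",z,len(k),"y",k[:,1].min().round(1),k[:,1].max().round(1),"x",k[:,0].min().round(1),k[:,0].max().round(1))
E
```

```text
3487 [-163.7  178.9   -0.9] [ 14.4 227.3 190.7]
-100 506 y [179.4 192.2 204.4] z [185.5 187.4 189.6]
-90 698 y [179.5 191.8 203.9] z [185.5 187.4 189.4]
-80 792 y [179.7 192.9 203.9] z [141.7 187.4 189.7]
-70 474 y [181.6 197.  203.9] z [141.2 184.7 189.1]
-60 194 y [193.5 199.8 203.9] z [141.8 162.5 186.5]
-50 181 y [193.8 200.1 203.9] z [141.8 164.  186.6]
-40 161 y [192.8 199.1 204. ] z [141.3 154.9 186.3]
-30 157 y [190.9 196.9 203.9] z [140.8 143.6 186.3]
-20 101 y [192.4 197.1 204. ] z [141.3 143.7 186.2]
-10 73 y [192.6 202.5 204.2] z [141.  185.  186.4]
0 87 y [194.9 202.7 204.2] z [143.1 185.  186.9]
10 61 y [195.1 202.1 204.3] z [141.7 184.1 186.6]
z 138 19 y 189.5 197.7 x -77.4 -75.0
z 146 1 y 198.1 198.1 x -75.1 -75.1
z 178 112 y 178.9 205.1 x -97.5 -75.1
z 186 1442 y 179.0 205.0 x -97.3 -75.0
```

```bash
python3 - <<'E'
from h import *
rep()
s,p,R=tool(); R2=R@Ro.from_rotvec([0,0,np.radians(5)]).as_matrix(); print(yawdeg(R2))
print((R2.T@(wor([-42,228],279.2)-p)/10).round(2), wor([-42,228]))
E
```

```text
t14.12 pos [529.5 -37.5 278.8] yaw107.25 tilt [-0.26  0.04] val [ -8.5 105.2] r105.5 ang106.80 F [-0.27 -0.26 -0.39] Ftool [-0.17 -0.33  0.39] T [-0.08  0.02 -0.  ] op-0.002
102.25042983452981
[12.29 -3.34  0.  ] [470.76647885  75.47518245]
```

step_arm(
  moves=[0, 0, 5, 0, 0, 0, -1, 0, 0, 0, 4.1, -1.1, 0, -1, 0, 0, 0, 4.1, -1.1, 0, -1, 0, 0, 0, 4.1, -1.1, 0, -1, 0, 0, 0, 0, 0, 0, -1, 0, 0, 0, 0, 0, 5, -1, 0, 0, 0, 0, 0, 3, -1, 0, 0, 0, 0, 0, 2.5, -1, 0, 0, 0, 0, 0, 0, -1, 0, 0, 0, 0, 0, 0, -1],
)

```text
time: 15.38
tool_pos: [472.7, 75.1, 177.1]
orientation: [0.628, 0.778, 0.0, 0.0]
wrist_force: [-0.1, -0.1, -0.9]
opening: 0.003
```

```bash
python3 - <<'E'
from h import *
rep()
p,d=vision.camera("scene"); cv2.imwrite("pics/s13.png",cv2.resize(p[:,:,::-1][100:300,200:400],None,fx=3,fy=3))
E
```

```text
t15.38 pos [472.7  75.1 177.1] yaw102.22 tilt [ 0.01 -0.01] val [-40.2 227.2] r230.7 ang112.22 F [-0.07 -0.06 -0.94] Ftool [-0.04 -0.08  0.94] T [ 0.01  0.01 -0.04] op0.003
```

View pics/s13.png

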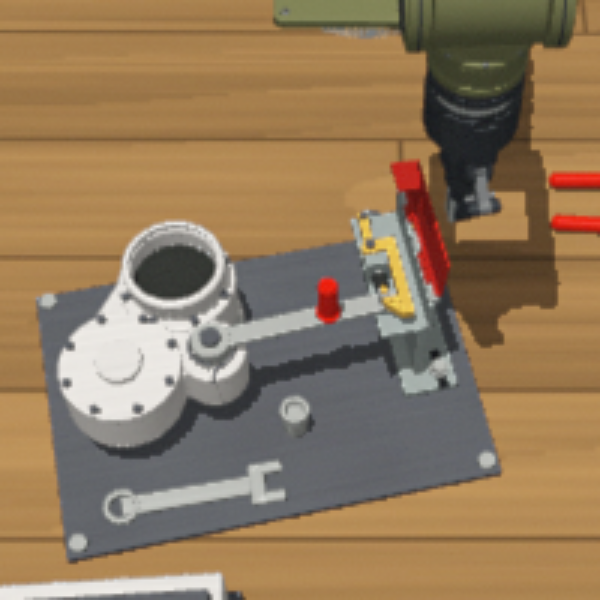

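step_arm(
  moves=[0, 0, 0, -0.6, 0, 0.2, -1, 0, 0, 0, -0.6, 0, 0.1, -1, 0, 0, 0, -0.6, 0, 0, -1, 0, 0, 0, -0.6, 0, 0, -1, 0, 0, 0, -0.6, 0, 0, -1, 0, 0, 0, 0, 0, 0, -1],
)

```text
time: 16.18
tool_pos: [478.6, 45.6, 173.6]
orientation: [0.628, 0.778, -0.0, 0.0]
wrist_force: [0.2, -0.4, -0.1]
opening: 0.0
```

```bash
python3 - <<'E'
from h import *
rep()
p,d=vision.camera("scene"); cv2.imwrite("pics/s14.png",cv2.resize(p[:,:,::-1][130:250,270:390],None,fx=4,fy=4))
E
```

```text
t16.18 pos [478.6  45.6 173.6] yaw102.21 tilt [-0.02 -0.02] val [-40.6 197.2] r201.3 ang113.84 F [ 0.22 -0.36 -0.13] Ftool [-0.4   0.14  0.13] T [-0.02 -0.    0.03] op0.000
```

View pics/s14.png

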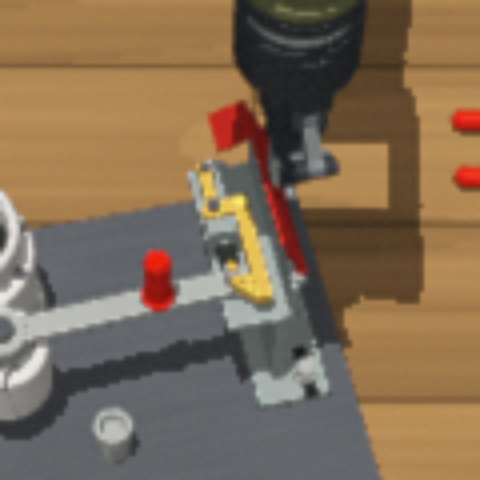

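step_arm(
  moves=[0, 0, 0, -0.7, 0, 0.3, -1, 0, 0, 0, -0.7, 0, 0.3, -1, 0, 0, 0, -0.7, 0, 0.5, -1, 0, 0, 0, -0.6, 0, 0.5, -1, 0, 0, 0, 0, 0, 0, -1],
)

```text
time: 16.85
tool_pos: [484.0, 19.3, 156.9]
orientation: [0.628, 0.778, -0.0, -0.0]
wrist_force: [-0.3, 0.2, -0.2]
opening: 0.0
```

```bash
python3 - <<'E'
from h import *
rep()
p,d=vision.camera("scene"); cv2.imwrite("pics/s15.png",cv2.resize(p[:,:,::-1][130:250,270:390],None,fx=4,fy=4))
E
```

```text
t16.85 pos [484.   19.3 156.9] yaw102.21 tilt [-0.08 -0.01] val [-40.9 170.3] r175.1 ang115.71 F [-0.27  0.24 -0.19] Ftool [ 0.29 -0.21  0.19] T [ 0.04 -0.02 -0.05] op0.000
```

View pics/s15.png

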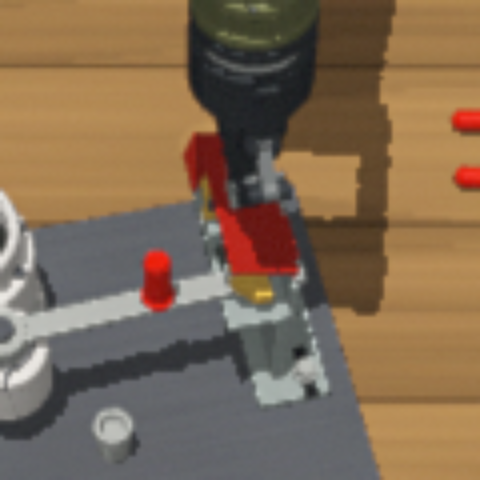

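step_arm(
  moves=[0, 0, 0, -0.5, 0, 0.4, -1, 0, 0, 0, -0.4, 0, 0.3, -1, 0, 0, 0, 0, 0, 0.1, -1, 0, 0, 0, 0, 0, 0, -1],
)

```text
time: 17.4
tool_pos: [486.2, 11.0, 149.6]
orientation: [0.628, 0.778, -0.0, -0.0]
wrist_force: [-0.0, 0.6, -0.7]
opening: -0.002
```

step_arm(
  moves=[0, 0, 0, 0, 0, 0.1, -1, 0, 0, 0, 0, 0, 0, -1],
)

```text
time: 17.65
tool_pos: [486.3, 11.1, 148.7]
orientation: [0.628, 0.779, 0.0, 0.0]
wrist_force: [0.1, -0.3, -0.6]
opening: -0.001
```

```bash
python3 - <<'E'
from h import *
rep()
p,d=vision.camera("scene"); cv2.imwrite("pics/s16.png",cv2.resize(p[:,:,::-1][130:250,270:390],None,fx=4,fy=4))
E
```

```text
t17.65 pos [486.3  11.1 148.7] yaw102.26 tilt [0. 0.] val [-40.4 161.8] r166.8 ang116.24 F [ 0.05 -0.33 -0.62] Ftool [-0.34 -0.02  0.62] T [-0.09 -0.06 -0.04] op-0.001
```

View pics/s16.png

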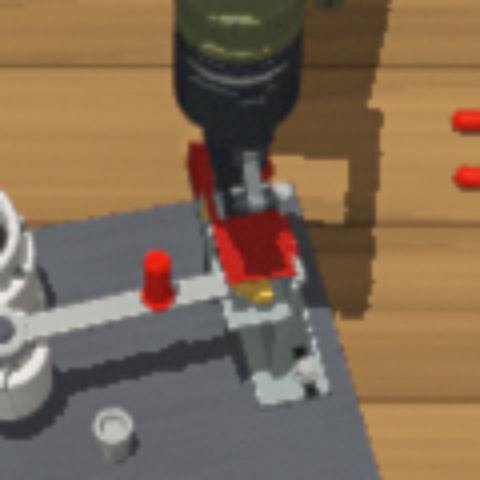

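step_arm(
  moves=[0, 0, 0, -0.2, 0, 0.1, -1, 0, 0, 0, 0, 0, 0.1, -1, 0, 0, 0, 0, 0, 0, -1],
)

```text
time: 18.08
tool_pos: [486.6, 9.0, 146.6]
orientation: [0.628, 0.778, -0.0, -0.0]
wrist_force: [0.5, 0.1, 0.0]
opening: 0.0
```

step_arm(
  moves=[0, 0, 0, 0, 0, 0.1, -1, 0, 0, 0, 0, 0, 0, -1],
)

```text
time: 18.32
tool_pos: [486.8, 9.0, 146.0]
orientation: [0.628, 0.779, -0.0, 0.0]
wrist_force: [-1.4, -0.5, 2.6]
opening: 0.003
```

step_arm(
  moves=[0, 0, 0, 0, 0, 0.1, -1, 0, 0, 0, 0, 0, 0, -1],
)

```text
time: 18.58
tool_pos: [486.8, 9.0, 145.9]
orientation: [0.628, 0.779, -0.0, 0.0]
wrist_force: [-3.7, -0.7, 7.4]
opening: 0.002
```

step_arm(
  moves=[0, 0, 0, 0, 0, -0.3, -1, 0, 0, 0, 0, 0, -1, -1, 0, 0, 0, 0, 0, -4, -1, 0, 0, 0, 0, 0, -5, -1, 0, 0, 0, -5, 0, -3, -1, 0, 0, 0, -5, 0, 0, -1, 0, 0, 0, 0, 0, 0, -1, 0, 0, 0, 0, 0, 0, -1],
)

```text
time: 19.58
tool_pos: [507.7, -88.5, 277.5]
orientation: [0.628, 0.778, 0.0, -0.0]
wrist_force: [-0.7, -0.0, -0.4]
opening: -0.0
```

```bash
python3 - <<'E'
from h import *
rep()
p,d=vision.camera("wrist"); cv2.imwrite("pics/w17.png",p[:,:,::-1])
hsv=cv2.cvtColor(np.ascontiguousarray(p),cv2.COLOR_RGB2HSV)
m=((hsv[...,0]<8)|(hsv[...,0]>172))&(hsv[...,1]>170)&(hsv[...,2]>60)&(d>0)
c=vision.camera_params("wrist");K=np.array(c["camera_matrix"]);T=np.array(c["T_tool_cam"]);s,q,R=tool()
v,u=np.nonzero(m);P=np.linalg.solve(K,np.c_[u,v,np.ones(len(u))].T)*d[v,u]
W=(R@(T[:3,:3]@P+T[:3,3:])).T+q
a=np.radians(YAW);D=W[:,:2]-PIV
V=np.c_[np.cos(a)*D[:,0]+np.sin(a)*D[:,1],-np.sin(a)*D[:,0]+np.cos(a)*D[:,1],W[:,2]]
V=V[(V[:,1]>148)&(V[:,1]<188)&(V[:,2]>120)]
A=np.c_[V[:,:2],np.ones(len(V))];k=np.linalg.lstsq(A,V[:,2],rcond=None)[0];print(len(V),V.min(0),V.max(0),"slopes",k)
p,d=vision.camera("scene"); cv2.imwrite("pics/s17.png",p[:,:,::-1])
E
```

```text
t19.57 pos [507.7 -88.5 277.5] yaw102.23 tilt [-0.03  0.04] val [-40.5  59.9] r72.4 ang136.26 F [-0.73 -0.02 -0.43] Ftool [ 0.14 -0.72  0.43] T [0.05 0.01 0.04] op-0.000
9039 [-96.2738099  148.15188842 142.53909436] [ 14.92243289 187.99928549 148.47369068] slopes [7.98623756e-05 1.40927406e-03 1.45113236e+02]
```

View pics/w17.png

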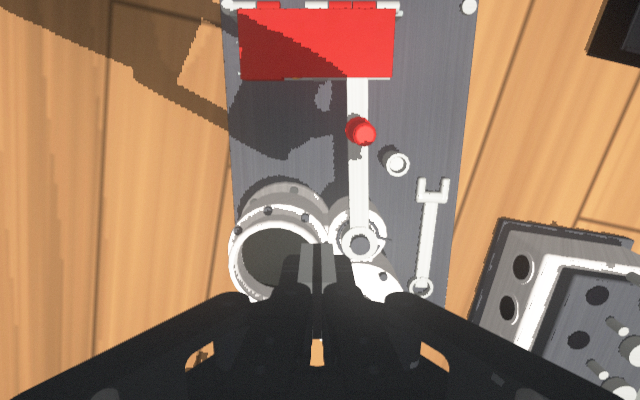

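View pics/s17.png

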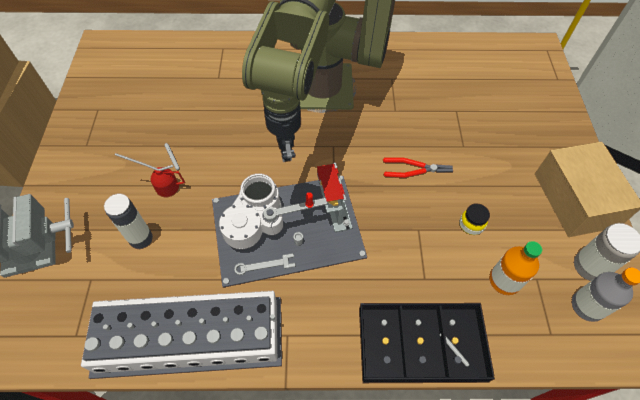

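The depth fit shows the flap level (slope 0.001). The lever bar at (358,150) in the wrist view runs under the flap at the hooked angle. The tools are where they were and the robot is clear, so I'm handing in.

```bash
python3 -c "
from h import *
rep(); print(bot.job_done()); rep()"
```

```text
t19.68 pos [507.7 -87.8 277.4] yaw102.31 tilt [-0.03  0.02] val [-40.4  60.6] r72.9 ang135.92 F [-0.58  0.47 -1.23] Ftool [ 0.58 -0.47  1.23] T [ 0.03 -0.   -0.08] op-0.003
the job is handed in; nothing more can be done
None
the job is handed in; nothing more can be done
```

The reset lever is hooked, the red guard flap is folded fully down over the hook, and the job is handed in. No verdict was reported.

- **Lever:** I pushed the handle round with the inside of one finger. In the wrist camera I saw the hook ride up and click in behind the roller. I stopped when the push rose from about 10.9 N to 12.5 N at the buffer. Easing back, the force fell to about 0 with the lever staying on the hook, and I lifted clear.
- **Guard:** I pushed the flap over from behind and pressed it down until it met solid resistance (7.4 N, fingertip at z 146).
- **Last checks:** The flap measured level to about 0.001 rad, and the lever bar still runs under it at the hooked angle. The tools and pots look unmoved, though I judged that by eye and did not measure it. The arm is clear of everything, and the clock read 19.7 s.
- **Disagreement:** The push and the images put the hook at about 1.4 rad, near the top of the stated 1.24–1.41 range. My first estimate from the images was lower, about 1.35. The flap's measured position suggests the bracket is clamped about 9 mm towards −x, which fits the higher figure.

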